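# Stand the washed tub lids in the dish dryer and switch it on

### The arm

A 7-joint arm with a two-finger parallel gripper is mounted at the origin on the work surface. World frame = base frame: x ahead of the robot, y to its left, z up, the work surface at z = 0. Lengths are in m, angles in rad, forces in N, time in s.
With the tool pointing down it reaches from about 0.425 to 1.025 m from the base axis. Payload 3.6 kg.
Tool frame: the origin (TCP) lies between the finger pads; the fingertips stand 11 mm ahead of it and the grasp point (between the pads) lies 8 mm behind it; z points along the fingers, y is the line along which they close (so a half turn about z gives the same grasp; the last joint's range is limited). The gripper opens to 85 mm and grips with 20 to 120 N. Pads are 22 mm wide; open, the fingers measure 114 mm over their backs; the gripper's body (76 mm by 85 mm) begins 54 mm behind the grasp point. The pads swing forward as they close: fully open they stand 13 mm farther back than shut.
Start: joints at [1.25, 0.591, 0.048, 1.609, -0.033, 0.943, -0.034], TCP at [0.163, -0.706, 0.242] pointing down, gripper open.
Joint ranges: [-2.69, 2.69], [-0.47, 2.24], [-1.27, 1.36], [0.19, 2.51], [-1.53, 4.68], [0.08, 2.07], [-3.09, 3.09]. Speed limits (rad/s): [2.57, 2.57, 3.14, 3.14, 3.14, 3.14, 3.14].

### API

Orientations are given as a unit quaternion [w, x, y, z].
In Python, from rig import arm gives the robot as it stands.
- The arm moves only by the tool move_arm, never from a script. Its arguments are lists of equal length, an entry for each row: "offset": the shift along the tool's x, y, z in units of 25 mm (1.0 is 25 mm), a list of three; "twist": the turn, a rotation vector about the tool's x, y, z in degrees, a list of three; "fingers": the opening in per cent of the stroke, from 0 (shut) to 100 (fully open). A call has 1 to 12 rows; each row shifts and turns the commanded pose from where the row before left it, along the tool's axes as they then stand; what a row does not reach is not made up. A row lasts 1/8 s, in which the tool goes at most 62.5 mm and 10.7 degrees, less where a joint would pass 70% of its speed; a pose out of reach is approached as far as the arm can. A call is refused whole if a number of a shift passes 1 or a number of a turn 10.7, either way. A call with a gripper value outside its range is refused whole. The fingers move at their own pace and stop on an object; the grip force is fixed at half the most. Time passes only in rows, so rows that do not move let the fingers close. It gives the time, the measured TCP pose, the force, the opening and the grip force at its end, in the units of the state.
- arm.observe(): the state, without advancing time (a new reading comes with each control period).
- arm.read_camera(name): name is "scene" or "top"; returns a dict with "pixels" (384x512x3 uint8, blue, green, red), "fov_y" (degrees; the focal length in pixels is half the picture's height over the tangent of half this angle, whatever the lens; pixels are square), "cx", "cy" (the principal point, pixels), "extrinsics" (4x4, takes a point from camera to world coordinates). Camera axes: x right, y down, z forward; pixel columns grow to the right and rows downward; lengths in m; the calibration is good to about 2 mm. A picture is of the moment at which its call begins. There is no depth.
- arm.close_job(): hands the job in; it is judged then, once.
Trained networks look in the newest picture that a camera, given by its name, has taken for a name from the list of things; names that differ only in an ending like _2 or _b are one class to them, and where a whole thing is asked for, a point or a joint stands for the part that bears it (a point fixed in the world has none). Each returns a list of dicts, best first, with "conf" (0 to 1); they miss things now and then, are a little off and sometimes report something else, mostly with a low value. They report only what shows in the picture. A call takes as long as a camera call. They do not tell look-alikes from the thing itself.
- arm.look_for(thing, camera): "extent" ([centre column, centre row, width, height] in pixels, round what is visible of it).
- arm.tip_of(thing, camera): "location" ([column, row] in pixels: a listed point, or the origin of a listed thing).
The state is a dict: "time": time; "joint_pos": joint angles; "qd": joint speeds; "joint_efforts": joint torques, N m; "position": TCP position; "tool_rot": TCP orientation; "wrist_force": force on the tool from outside, world axes, zero at the start; "wrist_torque": the same for the moment, N m; "finger_gap": finger opening in m; "grip_force": force on a finger pad.
Only numpy, scipy, OpenCV 4.12 (cv2) and the standard library are available. Lean on these libraries where they do the work, as an engineer would, in place of code of your own. Each camera call takes 0.05 s, during which the arm holds its last target. There are 200 camera calls.

### The job

Stand each of the two washed white lids, now leaning on the little wire stands, upright in its own empty slot of the dish dryer, seated on the rails between a close pair of tines; set them in without dropping them. When both are in and let go, throw the dryer's switch lever fully over to the far side. Leave the saucer in the middle slot and everything else where it is.

Things in the scene. Friction and masses are not known exactly. Their poses are not given: they have to be found in the camera images.
- large_lid: Large white plastic tub lid: flat disc 150 mm across, 8 mm thick, with a 2 mm raised panel 82 mm across on its +z face (the 34 mm band round the rim is flat). About 0.17 kg. Origin at the disc's centre, mid-thickness; z is its axis. It starts on a stand, leaning 15 degrees back from upright, top edge towards the robot, +z face away from the robot and up.
- small_lid: Small white plastic tub lid: the same shape, 110 mm across, 8 mm thick, raised panel 42 mm across on its +z face. About 0.10 kg. Origin and axes as for the large lid; it starts leaning on the other stand in the same way.
- stand_large: Fixed steel wire plate stand that holds the large lid: 8 mm wire, 78 mm wide, about 115 mm deep, 78 mm high; the lid's upper part stands free above it. Origin on the table under its front prongs; the lid leans towards the stand's -x. The two stands may change places.
- stand_small: Fixed steel wire plate stand, the same, that holds the small lid.
- dryer: Fixed dish dryer: grey base 150 (x) by 340 (y) by 40 mm high, origin on the table under its centre. Two rails run along y at x = +34 and -34 mm, top 58 mm above the table. Three slots in a row along y, 75 mm apart: each a close pair of rows of 6 mm tines (at the rails), 15 mm clear, flared to 25 mm at the tips, 117 mm above the table. A seated lid rests on both rails, its axis along y.
- slot_left (a point): Empty slot: the point midway between its tines, level with the tops of the rails (58 mm above the table); axes as the dryer's. The centre of a seated lid is 67 mm above this point for the large lid, 44 mm for the small one.
- slot_mid (a point): Middle slot, the same, already taken by the saucer.
- slot_right (a point): Empty slot, the same, the one next to the switch.
- switch (a joint): Toggle switch lever on a grey block (70 x 50 x 25 mm) on the dryer's base, at the slot_right end. 0 = off, leaning to the dryer's -x (towards the robot); 1.0 rad = fully on, leaning to its +x. It turns about the dryer's y axis 62 mm above the table, moves lightly and stays where it is left.
- switch_tip (a point): Centre of the lever's 26 mm black ball, 70 mm from the lever's pivot.
- saucer: White china saucer, 100 mm across, 8 mm thick, standing loose in the middle slot; origin at its centre, z its axis. Leave it.
- jar: Glass jar, 60 mm across, 85 mm high; origin under its centre. Leave it.
- cup: White mug, 76 mm across, 75 mm high; origin under its centre. Leave it.
- bowl: Steel bowl, 130 mm across, 50 mm high; origin under its centre. Leave it.
- spatula: Spatula lying on the table, axis along its x. Leave it.
- bottle: White plastic bottle, 64 mm across, 170 mm high; origin under its centre. Leave it.
Not all that is in view belongs to the job. What is shaped like the small_lid but green, purple or yellow is not meant.

How it is judged:
On the way, in this order (a step that is already met when the one before it is completed fails the run):
1. both lids stand upright in empty slots of the dryer, let go (((y of large_lid in the frame of slot_left between -0.012 and 0.012 m and x of large_lid in the frame of slot_left between -0.012 and 0.012 m) or (y of large_lid in the frame of slot_right between -0.012 and 0.012 m and x of large_lid in the frame of slot_right between -0.012 and 0.012 m)) and z of large_lid in the frame of slot_left between 0.0593 and 0.0753 m and angle between the z axis of each of large_lid, small_lid and the y axis of dryer, either way round below 0.22 rad and contact force between the fingers and large_lid below 0.1 N and linear speed of each of large_lid, small_lid below 0.03 m/s and ((y of small_lid in the frame of slot_left between -0.012 and 0.012 m and x of small_lid in the frame of slot_left between -0.012 and 0.012 m) or (y of small_lid in the frame of slot_right between -0.012 and 0.012 m and x of small_lid in the frame of slot_right between -0.012 and 0.012 m)) and z of small_lid in the frame of slot_left between 0.0362 and 0.0522 m and contact force between the fingers and small_lid below 0.1 N), for 0.2 s.
2. then the switch lever is thrown fully over (value of joint switch above 0.88 rad), for 0.2 s.
At the end, for the whole second after the job is handed in: Each lid stands in its own empty slot: centre within 12 mm of the slot's middle plane, 12 mm along the dryer's x, 8 mm of seated height, axis within 0.22 rad of the dryer's y, at rest, not touched; switch above 0.88 rad; saucer within 25 mm of where it was (all of step 1 and value of joint switch above 0.88 rad and distance of saucer from where it was at the start of the episode below 0.025 m).
It fails at once if a lid is dropped (moves faster than 0.6 m/s while the fingers do not touch it) ((linear speed of large_lid above 0.6 m/s and contact force between the fingers and large_lid below 0.1 N) or (linear speed of small_lid above 0.6 m/s and contact force between the fingers and small_lid below 0.1 N)).
It fails at once if a bystander is moved by more than 25 mm (distance of any of saucer, jar, cup, bowl, spatula, bottle from where it was at the start of the episode above 0.025 m).
It also fails if it takes over 72 s, if anything falls off the work surface, if the arm or the gripper's body presses on something with over 40 N, if the wrist force passes 120 N, or if a joint passes its speed limit or range.

## Working session

There is one attempt and no reset: what is moved stays moved. The work goes in short steps, Python scripts to look and compute and a tool call to move; the robot and the scene stay as the last step left them, time stands still between calls to the robot, and variables do not carry over. Pictures are saved under pics/ and viewed, at most 10 in all, crops included, and the job is handed in when it is done.

Besides the shell and the picture viewer there is one more tool, called after "Request:" as name(argument=value, ...), one argument or row to a line, values as JSON. move_arm: Moves the arm, as the interface text tells. Its arguments: {"type":"object","properties":{"offset":{"type":"array","items":{"type":"array","items":{"type":"number"}}},"twist":{"type":"array","items":{"type":"array","items":{"type":"number"}}},"fingers":{"type":"array","items":{"type":"number"}}},"required":["offset","twist","fingers"]}

```bash
ls; mkdir -p pics
cat > h.py <<'E'
import numpy as np,cv2
from rig import arm
def cam(n):
    c=arm.read_camera(n);return c
def K(c):
    f=c['pixels'].shape[0]/2/np.tan(np.radians(c['fov_y'])/2);return f
def ray(c,p):
    f=K(c);d=np.array([(p[0]-c['cx'])/f,(p[1]-c['cy'])/f,1.]);E=np.array(c['extrinsics']);return E[:3,3],E[:3,:3]@d
def atz(c,p,z):
    o,d=ray(c,p);return o+d*(z-o[2])/d[2]
def proj(c,P):
    E=np.linalg.inv(np.array(c['extrinsics']));q=E[:3,:3]@np.array(P)+E[:3,3];f=K(c);return np.array([f*q[0]/q[2]+c['cx'],f*q[1]/q[2]+c['cy']])
def tri(c1,p1,c2,p2):
    o1,d1=ray(c1,p1);o2,d2=ray(c2,p2);A=np.stack([d1,-d2],1);s=np.linalg.lstsq(A,o2-o1,rcond=None)[0]
    a=o1+d1*s[0];b=o2+d2*s[1];return (a+b)/2,np.linalg.norm(a-b)
E
python3 - <<'E'
from h import *
np.set_printoptions(precision=3,suppress=True)
cs={n:cam(n) for n in('scene','top')}
for n,c in cs.items():
    cv2.imwrite(f'pics/{n}0.png',c['pixels']);print(n,c['fov_y'],c['cx'],c['cy']);print(np.array(c['extrinsics']))
for t in ['large_lid','small_lid','stand_large','stand_small','dryer','slot_left','slot_mid','slot_right','switch_tip','saucer']:
    for n in cs:
        print(t,n,[(np.round(r['location']),round(r['conf'],2)) for r in arm.tip_of(t,n)[:4]],[(np.round(r['extent']),round(r['conf'],2)) for r in (arm.look_for(t,n) if 'slot' not in t else [])[:4]])
print(arm.observe())
E
```

```text
pics
scene 50.569428388121025 254.29706487621542 191.23103910833555
[[-0.629  0.539 -0.56   1.245]
 [ 0.777  0.419 -0.469  0.56 ]
 [-0.018 -0.731 -0.683  1.008]
 [ 0.     0.     0.     1.   ]]
top 43.566724851580275 248.65869356480147 199.54807235506019
[[ 0.006 -0.989  0.149  0.338]
 [-1.    -0.007 -0.003 -0.041]
 [ 0.004 -0.149 -0.989  1.454]
 [ 0.     0.     0.     1.   ]]
large_lid scene [(array([383., 260.]), 0.85), (array([150., 205.]), 0.33)] [(array([230., 197., 104.,  82.]), 0.69), (array([381., 262.,  53.,  50.]), 0.58), (array([252., 276.,  22.,  28.]), 0.55)]
large_lid top [(array([ 97., 210.]), 0.79)] [(array([ 96., 212.,  49.,   9.]), 0.64)]
small_lid scene [(array([335., 226.]), 0.88), (array([379., 224.]), 0.83), (array([297., 194.]), 0.79), (array([307., 242.]), 0.64)] [(array([377., 227.,  34.,  27.]), 0.98), (array([296., 195.,  34.,  20.]), 0.92), (array([334., 224.,  36.,  25.]), 0.84), (array([306., 245.,  31.,  33.]), 0.6)]
small_lid top [(array([132., 283.]), 0.9), (array([174., 259.]), 0.85), (array([169., 197.]), 0.53)] [(array([238., 272.,  43.,  35.]), 0.8
[... 1365 characters left out ...]
34., 209.,   8.,  15.]), 0.54)]
saucer scene [(array([238., 190.]), 0.54)] [(array([237., 192.,  19.,  26.]), 0.56)]
saucer top [(array([268., 205.]), 0.67)] [(array([272., 206.,   9.,  28.]), 0.52)]
{'time': 1.8, 'joint_pos': array([ 1.25 ,  0.591,  0.048,  1.608, -0.033,  0.943, -0.034]), 'qd': array([ 0.001,  0.001, -0.001, -0.   , -0.002, -0.   ,  0.   ]), 'joint_efforts': array([  0.   , -54.862,   1.546, -19.853,   0.009,   0.001,  -0.   ]), 'position': array([ 0.163, -0.706,  0.242]), 'tool_rot': array([ 0.   ,  0.994,  0.113, -0.   ]), 'wrist_force': array([-0.279, -0.754, -0.822]), 'wrist_torque': array([-0.02 ,  0.017, -0.006]), 'grip_force': 0.0, 'finger_gap': 0.08534542922872684}
```

Run:
```python
import cv2
a=cv2.imread('pics/top0.png')[150:310,60:420];b=cv2.imread('pics/scene0.png')[130:320,170:430]
cv2.imwrite('pics/top0c.png',cv2.resize(a,None,fx=2.2,fy=2.2,interpolation=cv2.INTER_CUBIC));cv2.imwrite('pics/scene0c.png',cv2.resize(b,None,fx=3,fy=3,interpolation=cv2.INTER_CUBIC))
```

```text
(no output)
```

View pics/top0c.png

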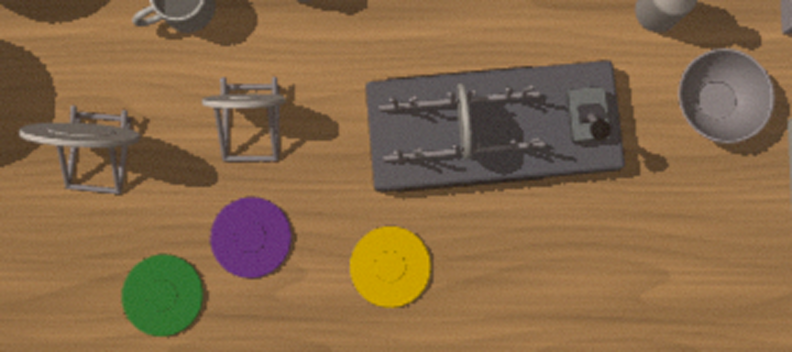

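View pics/scene0c.png

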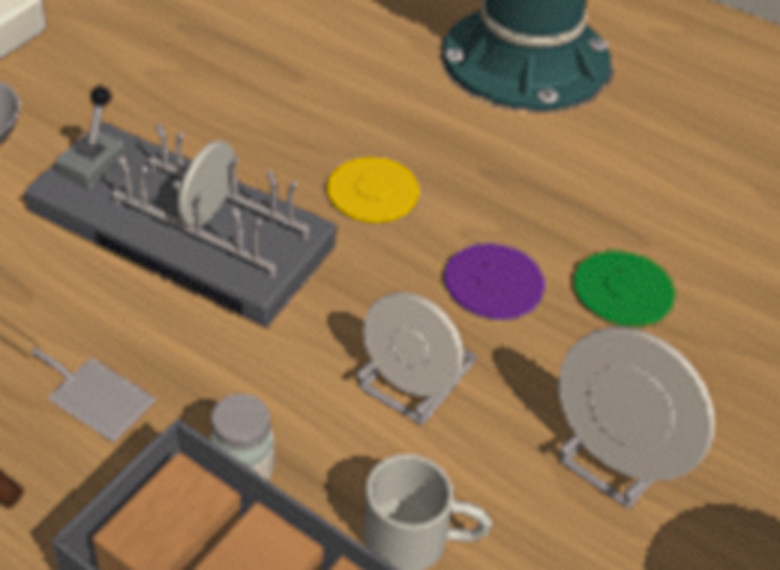

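The white lids lean on the stands: small at top (171,197) / scene (307,245), large at top (96,210) / scene (383,260). The lookalikes are the flat purple, green and yellow discs, top (176,260), (133,284) and (238,272). They are ruled out by colour and because they lie on the table, as the two enlarged crops show. The saucer is in the middle slot, and the switch ball is at scene (203,162) / top (333,208), leaning towards the robot.

```bash
cat > fit.py <<'E'
from h import *
from scipy.optimize import differential_evolution as DE
np.set_printoptions(precision=4,suppress=True)
cs={n:cam(n) for n in('scene','top')}
def box(h):
    return np.array([[x,y,z] for x in(-.075,.075) for y in(-.17,.17) for z in(0,h)])
def mask(c,P):
    q=np.array([proj(c,p) for p in P])*1.0
    m=np.zeros((384,512),np.uint8);cv2.fillConvexPoly(m,np.round(cv2.convexHull(q.astype(np.float32))*16).astype(np.int32),255,cv2.LINE_AA,4);return m/255.
def rz(a): return np.array([[np.cos(a),-np.sin(a),0],[np.sin(a),np.cos(a),0],[0,0,1]])
# lid: axis +z away(+x) and up, tilt 15; stand frame yaw
def disc(v,r):
    x,y,z,a=v;t=np.linspace(0,2*np.pi,48);R=rz(a)
    n=R@[np.cos(np.radians(15)),0,np.sin(np.radians(15))];u=R@[0,1,0];w=np.cross(n,u)
    return np.array([np.array([x,y,z])+r*(np.cos(k)*u+np.sin(k)*w)+s*n for k in t for s in(-.004,.004)])
def bright(c,lo):
    hsv=cv2.cvtColor(c['pixels'],cv2.COLOR_BGR2HSV);return ((hsv[...,1]<45)&(hsv[...,2]>lo)).astype(float)
for nm,r,pt,ps in(('small',.055,(171,197),(307,245)),('large',.075,(96,210),(383,260))):
    X,e=tri(cs['top'],pt,cs['scene'],ps);print(nm,X,e)
    M={};W={}
    for n,c in cs.items():
        b=bright(c,135);q=pt if n=='top' else ps
        w=np.zeros((384,512));s=(20 if n=='top' and nm=='small' else 30) ;cv2.rectangle(w,(q[0]-s-3,q[1]-s),(q[0]+s+3,q[1]+s),1,-1)
        if n=='top': w[q[1]+13:]=0
        M[n]=b*w;W[n]=w
    f=lambda v:sum(np.abs(mask(c,disc(v,r))-M[n])[W[n]>0].sum() for n,c in cs.items())
    s=DE(f,[(X[0]-.03,X[0]+.03),(X[1]-.03,X[1]+.03),(X[2]-.03,X[2]+.03),(-.3,.3)],seed=1,maxiter=60,popsize=10)
    print(nm,s.x,s.fun,{n:M[n].sum() for n in M})
p={}
for t,a,b in(('left',(257,209),(247,208)),('mid',(238,201),(271,205)),('right',(224,191),(298,205)),('tip',(204,162),(333,207.5))):
    print(t,tri(cs['scene'],a,cs['top'],b),atz(cs['top'],b,.058),atz(cs['scene'],a,.058))
c=cs['top'];hsv=cv2.cvtColor(c['pixels'],cv2.COLOR_BGR2HSV)
w=np.zeros((384,512));cv2.rectangle(w,(215,168),(355,245),1,-1)
d=(hsv[...,1]<75).astype(np.uint8)
d=cv2.morphologyEx(d,cv2.MORPH_CLOSE,np.ones((5,5)))*w
f=lambda v:np.abs(mask(c,box(.04)@rz(v[2]).T+[v[0],v[1],0])-d)[w>0].sum()
s=DE(f,[(.25,.45),(-.25,-.05),(-.3,.3)],seed=1,maxiter=60);print('dryer',s.x,s.fun,d.sum())
v=s.x
for k,y in(('a',.075),('m',0),('b',-.075)):
    P=rz(v[2])@[0,y,.058]+[v[0],v[1],0];print(k,P,proj(c,P),proj(cs['scene'],P))
for n,c in cs.items(): print(proj(c,[v[0],v[1],0]))
E
python3 fit.py
```

```text
small [0.5542 0.182  0.0621] 0.0013951062321125893
small [ 0.5529  0.1815  0.0585 -0.0824] 365.14509803921567 {'scene': np.float64(912.0), 'top': np.float64(97.0)}
large [0.5067 0.3886 0.1081] 0.006854553046513968
large [0.5079 0.3867 0.0857 0.1519] 741.5254901960784 {'scene': np.float64(1906.0), 'top': np.float64(104.0)}
left (array([ 0.5227, -0.0383,  0.0519]), np.float64(0.005124378982846377)) [ 0.5234 -0.0404  0.058 ] [ 0.526  -0.0322  0.058 ]
mid (array([ 0.5328, -0.1101,  0.0531]), np.float64(0.002200176141714648)) [ 0.5328 -0.1107  0.058 ] [ 0.5359 -0.1057  0.058 ]
right (array([ 0.5293, -0.1845,  0.0551]), np.float64(0.014360421894512485)) [ 0.5333 -0.19    0.058 ] [ 0.5282 -0.1756  0.058 ]
tip (array([ 0.5153, -0.2777,  0.1276]), np.float64(0.005919870243821619)) [ 0.5266 -0.2926  0.058 ] [ 0.4563 -0.3408  0.058 ]
dryer [ 0.4499 -0.1558  0.0599] 4613.313725490196 5677.0
a [ 0.4454 -0.0809  0.058 ] [260.7689 234.6986] [260.6066 189.5523]
m [ 0.4499 -0.1558  0.058 ] [286.5105 233.3262] [243.1114 181.3584]
b [ 0.4544 -0.2306  0.058 ] [312.2199 231.9554] [226.3964 173.5299]
[243.7033 193.3468]
[284.9472 234.8506]
```

```bash
python3 - <<'E'
from h import *
import pickle
cs={n:cam(n) for n in('scene','top')};pickle.dump(cs,open('cs.pkl','wb'))
for n,pts in(('top',[(96,210),(171,197),(120,211),(105,235),(250,175),(290,225),(272,205),(200,300)]),('scene',[(383,260),(307,245),(360,262),(290,245),(340,290),(260,220),(235,225)])):
    c=cs[n];h=cv2.cvtColor(c['pixels'],cv2.COLOR_BGR2HSV)
    for p in pts: print(n,p,c['pixels'][p[1],p[0]],h[p[1],p[0]])
E
sed -i "s/^cs={n.*/import pickle;cs=pickle.load(open('cs.pkl','rb'))/; s/\[(.25,.45),(-.25,-.05)/[(.45,.6),(-.25,-.05)/" fit.py
python3 fit.py | sed -n '/dryer/,$p'
python3 - <<'E'
import sys;sys.path.insert(0,'.')
import pickle,cv2,numpy as np
cs=pickle.load(open('cs.pkl','rb'))
for n,(r0,r1,c0,c1) in(('top',(200,220,66,128)),('scene',(258,262,345,420))):
    h=cv2.cvtColor(cs[n]['pixels'],cv2.COLOR_BGR2HSV)
    for r in range(r0,r1,2): print(n,r,' '.join(f'{a}/{b}' for a,b in h[r,c0:c1:4,1:]))
E
```

```text
top (96, 210) [ 92 101 112] [ 14  46 112]
top (171, 197) [144 157 169] [ 16  38 169]
top (120, 211) [ 91  98 108] [ 12  40 108]
top (105, 235) [112 116 130] [  7  35 130]
top (250, 175) [ 72 115 155] [ 16 137 155]
top (290, 225) [58 61 65] [13 27 65]
top (272, 205) [138 150 156] [ 20  29 156]
top (200, 300) [ 71 111 150] [ 15 134 150]
scene (383, 260) [126 137 146] [ 17  35 146]
scene (307, 245) [133 146 154] [ 19  35 154]
scene (360, 262) [123 133 142] [ 16  34 142]
scene (290, 245) [48 68 87] [ 15 114  87]
scene (340, 290) [ 80 123 163] [ 16 130 163]
scene (260, 220) [117 121 129] [ 10  24 129]
scene (235, 225) [22 22 21] [90 12 22]
dryer [ 0.5327 -0.1503  0.0926] 371.46666666666664 5688.0
a [ 0.5257 -0.0756  0.058 ] [259.0256 207.3005] [246.8657 203.2079]
m [ 0.5327 -0.1503  0.058 ] [284.482  205.1287] [228.6559 194.8259]
b [ 0.5396 -0.225   0.058 ] [309.8937 202.9608] [211.2495 186.8135]
[229.6713 206.852 ]
[283.0111 207.7427]
top 200 133/96 132/91 133/96 128/96 126/99 135/166 141/157 72/89 122/149 137/154 134/152 134/152 132/151 132/143 131/161 133/163
top 202 127/88 135/85 159/
[... 651 characters left out ...]
2 38/107 43/106 49/110 44/109 47/104 57/85 132/106
top 214 120/91 131/84 74/96 33/177 34/182 35/182 32/170 33/163 36/148 37/137 39/119 47/108 53/96 53/86 81/82 126/91
top 216 127/90 126/87 140/89 135/134 124/152 56/109 92/133 39/125 43/129 36/119 46/106 46/89 96/88 105/90 119/94 144/92
top 218 149/84 135/83 124/97 133/144 135/142 58/115 141/148 73/77 133/146 121/93 132/85 63/77 132/85 117/85 124/84 122/88
scene 258 115/91 114/87 130/86 33/140 36/143 30/137 28/144 35/146 34/142 30/143 34/144 29/166 37/144 34/144 32/145 83/175 129/162 127/163 131/158
scene 260 122/86 116/88 122/86 38/141 34/143 34/129 32/143 35/146 33/147 32/144 35/144 33/146 33/146 37/145 36/143 50/199 132/158 128/161 127/163
```

```bash
python3 - <<'E'
s=open('fit.py').read()
s=s.replace("b=bright(c,135)","b=cv2.morphologyEx((cv2.GaussianBlur(cv2.cvtColor(c['pixels'],cv2.COLOR_BGR2HSV),(3,3),0)[...,1]<75).astype(np.uint8),cv2.MORPH_OPEN,np.ones((5,5)))*1.0")
s=s.replace("s=(20 if","s=(22 if").replace("else 30)","else 34)")
s=s.replace("    print(nm,s.x,s.fun","    D=np.hstack([np.dstack([M[n]*255,mask(cs[n],disc(s.x,r))*255,M[n]*0])[q[1]-40:q[1]+40,q[0]-40:q[0]+40] for n,q in(('top',pt),('scene',ps))]);cv2.imwrite(f'pics/fit_{nm}.png',cv2.resize(D,None,fx=4,fy=4,interpolation=0))\n    print(nm,s.x,s.fun")
open('fit.py','w').write(s)
E
python3 fit.py|head -4; python3 -c "
import cv2,numpy as np
cv2.imwrite('pics/fits.png',cv2.resize(np.vstack([cv2.imread('pics/fit_small.png'),cv2.imread('pics/fit_large.png')]),(600,600)))"
```

```text
small [0.5542 0.182  0.0621] 0.0013951062321125893
small [0.5568 0.1833 0.064  0.0004] 346.72549019607845 {'scene': np.float64(1080.0), 'top': np.float64(250.0)}
large [0.5067 0.3886 0.1081] 0.006854553046513968
large [ 0.5084  0.3884  0.0894 -0.0601] 239.8274509803922 {'scene': np.float64(2048.0), 'top': np.float64(472.0)}[ WARN:0@3.249] global loadsave.cpp:1063 imwrite_ Unsupported depth image for selected encoder is fallbacked to CV_8U.
```

View pics/fits.png

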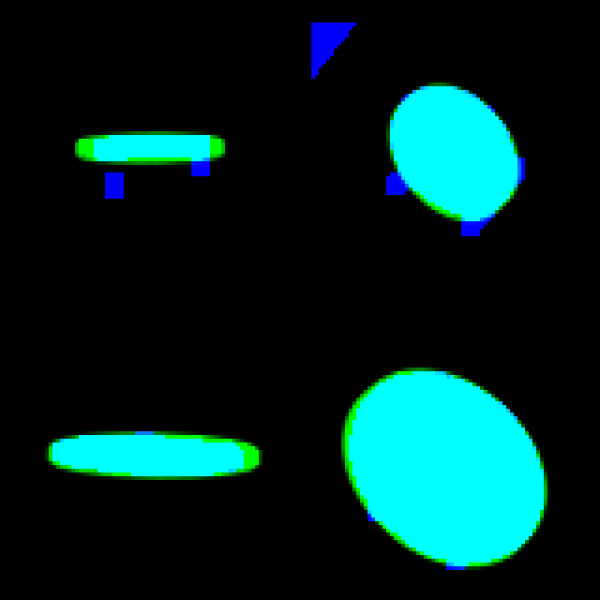

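The fits match the silhouettes: the small lid centre is (0.557, 0.183, 0.064) and the large one (0.508, 0.388, 0.089, yaw −0.06). Dryer yaw is 0.093, with slots at left (0.522,-0.036), mid (0.529,-0.1105) and right (0.536,-0.185). The small lid goes first, into the right slot. I'll start by lifting and turning.

Request:
move_arm(
  offset=[
    [0,0,-0.5],
    [0,0,-0.5],
    [0,0,-0.5],
    [0,0,-0.5],
    [0,0,-0.5],
    [0,0,-0.5],
    [0,0,0],
    [0,0,0],
  ],
  twist=[
    [0,0,-9.6],
    [0,0,-9.6],
    [0,0,-9.6],
    [0,0,-9.6],
    [0,0,-9.6],
    [0,0,-9.6],
    [0,0,-9.6],
    [0,0,-9.6],
  ],
  fingers=[60,60,60,60,60,60,60,60],
)

```text
time: 3.0
position: [0.1628, -0.7065, 0.3176]
tool_rot: [0.0, 0.707, 0.708, -0.0]
wrist_force: [0.7, -0.4, -0.3]
finger_gap: 0.0512
grip_force: 0.0
```

Request:
move_arm(
  offset=[
    [1,1,0],
    [1,1,0],
    [1,1,0],
    [1,1,0],
    [1,1,0],
    [1,1,0],
    [1,1,0],
    [1,1,0],
    [1,1,0],
    [1,1,0],
    [1,1,0],
    [1,1,0],
  ],
  twist=[
    [0,0,0],
    [0,0,0],
    [0,0,0],
    [0,0,0],
    [0,0,0],
    [0,0,0],
    [0,0,0],
    [0,0,0],
    [0,0,0],
    [0,0,0],
    [0,0,0],
    [0,0,0],
  ],
  fingers=[50,50,50,50,50,50,50,50,50,50,50,50],
)

```text
time: 4.5
position: [0.4648, -0.4068, 0.3175]
tool_rot: [0.0, 0.708, 0.706, -0.0]
wrist_force: [1.1, -0.7, -0.2]
finger_gap: 0.0425
grip_force: 0.0
```

Request:
move_arm(
  offset=[
    [1,0.2,0],
    [1,0.2,0],
    [1,0.2,0],
    [1,0.2,0],
    [1,0.2,0],
    [1,0.2,0],
    [1,0.2,0],
    [1,0.2,0],
    [1,0.2,0],
    [1,0.2,0],
    [1,0.2,0],
    [1,0.2,0],
  ],
  twist=[
    [0,0,0],
    [0,0,0],
    [0,0,0],
    [0,0,0],
    [0,0,0],
    [0,0,0],
    [0,0,0],
    [0,0,0],
    [0,0,0],
    [0,0,0],
    [0,0,0],
    [0,0,0],
  ],
  fingers=[50,50,50,50,50,50,50,50,50,50,50,50],
)

```text
time: 6.0
position: [0.5253, -0.107, 0.3175]
tool_rot: [0.0, 0.708, 0.706, 0.0]
wrist_force: [-0.4, 0.0, -0.9]
finger_gap: 0.0426
grip_force: 0.0
```

Request:
move_arm(
  offset=[
    [1,0.1,0],
    [1,0,0],
    [1,0,0],
    [1,0,0],
    [1,0,0],
    [1,0,0.7],
    [1,0,0.7],
    [1,0,0.7],
    [1,0,0.7],
    [1,0,0.7],
    [1,0,0.7],
    [0.6,0,0.7],
  ],
  twist=[
    [0,0,0],
    [0,0,0],
    [0,0,0],
    [0,0,0],
    [0,0,0],
    [0,0,0],
    [0,0,0],
    [0,0,0],
    [0,0,0],
    [0,0,0],
    [0,0,0],
    [0,0,0],
  ],
  fingers=[50,50,50,50,50,50,50,50,50,50,50,50],
)

```text
time: 7.5
position: [0.5289, 0.1839, 0.1945]
tool_rot: [-0.0, 0.708, 0.706, 0.001]
wrist_force: [-0.3, -0.2, -0.6]
finger_gap: 0.0427
grip_force: 0.0
```

Request:
move_arm(
  offset=[
    [0,0,0],
    [0,0,0],
    [0,0,0],
  ],
  twist=[
    [-7.5,0,0],
    [-7.5,0,0],
    [0,0,0],
  ],
  fingers=[50,50,50],
)

```text
time: 7.88
position: [0.526, 0.1824, 0.1945]
tool_rot: [0.092, 0.701, 0.701, 0.09]
wrist_force: [1.1, 0.1, 0.3]
finger_gap: 0.0424
grip_force: 0.0
```

```bash
cat > look.py <<'E'
import sys
from h import *
tag=sys.argv[1]
a=[]
for s in sys.argv[2:]:
    n,r0,r1,c0,c1=s.split(',');c=cam(n);p=c['pixels'][int(r0):int(r1),int(c0):int(c1)];a.append(cv2.resize(p,(390,390*p.shape[0]//p.shape[1]),interpolation=cv2.INTER_CUBIC))
h=max(p.shape[0] for p in a);a=[cv2.copyMakeBorder(p,0,h-p.shape[0],0,0,0) for p in a]
cv2.imwrite(f'pics/{tag}.png',np.hstack(a));o=arm.observe();print(np.round(o['position'],4),np.round(o['tool_rot'],3),o['time'])
E
python3 look.py pre1 top,140,240,120,220 scene,170,290,250,370
```

```text
[0.5294 0.1827 0.1954] [0.092 0.702 0.7   0.092] 7.975
```

View pics/pre1.png

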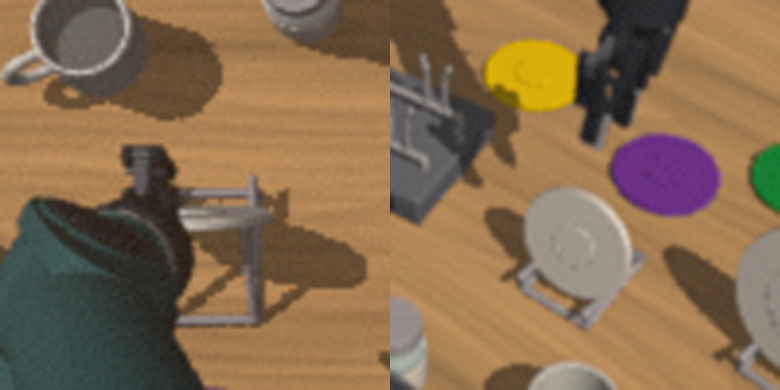

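Run:
```python
from h import *;import pickle
from scipy.spatial.transform import Rotation as R
cs=pickle.load(open('cs.pkl','rb'));o=arm.observe();w,x,y,z=o['tool_rot'];r=R.from_quat([x,y,z,w]).as_matrix();p=o['position']
for s in(-.021,.021):
    for dz in (.0,.011):
        P=p+r@[0,s,dz]
        t=proj(cs['top'],P);q=proj(cs['scene'],P);print(s,dz,(t-[120,140])*3.9,(q-[250,170])*3.25)
```

```text
-0.021 0.0 [167.33246854 258.25616593] [226.01700953 118.160715  ]
-0.021 0.011 [170.15849784 256.24311312] [223.13776144 128.56411976]
0.021 0.0 [166.73203038 196.785489  ] [201.21799435 135.89578035]
0.021 0.011 [169.5735382  195.28957263] [198.3866682  146.48846045]
```

Request:
move_arm(
  offset=[
    [0,-0.1,0.6],
    [0,-0.1,0.6],
    [0,-0.1,0.6],
    [0,0,0.5],
    [0,0,0.5],
    [0,0,0.5],
    [0,0,0.4],
    [0,0,0],
  ],
  twist=[
    [0,0,0],
    [0,0,0],
    [0,0,0],
    [0,0,0],
    [0,0,0],
    [0,0,0],
    [0,0,0],
    [0,0,0],
  ],
  fingers=[50,50,50,50,50,50,50,50],
)

```text
time: 8.98
position: [0.5452, 0.1822, 0.1027]
tool_rot: [0.092, 0.702, 0.7, 0.091]
wrist_force: [0.4, -0.7, 0.7]
finger_gap: 0.0428
grip_force: 0.0
```

Request:
move_arm(
  offset=[
    [0,0,0],
    [0,0,0],
    [0,0,0],
    [0,0,0],
    [0,0,0],
    [0,0,0],
  ],
  twist=[
    [0,0,0],
    [0,0,0],
    [0,0,0],
    [0,0,0],
    [0,0,0],
    [0,0,0],
  ],
  fingers=[30,20,10,5,0,0],
)

```text
time: 9.72
position: [0.5486, 0.1826, 0.1051]
tool_rot: [0.094, 0.702, 0.7, 0.095]
wrist_force: [5.2, -0.3, 2.1]
finger_gap: 0.0071
grip_force: 59.6
```

Request:
move_arm(
  offset=[
    [0,0,-0.4],
    [0,0,-0.6],
    [0,0,-0.8],
    [0,0,-0.8],
    [0,0,-0.8],
    [0,0,-0.8],
    [0,0,-0.8],
    [0,0,-0.8],
    [0,0,0],
    [0,0,0],
    [0,0,0],
  ],
  twist=[
    [0,0,0],
    [0,0,0],
    [0,0,0],
    [0,0,0],
    [0,0,0],
    [0,0,0],
    [0,0,0],
    [0,0,0],
    [7.5,0,0],
    [7.5,0,0],
    [0,0,0],
  ],
  fingers=[0,0,0,0,0,0,0,0,0,0,0],
)

```text
time: 11.1
position: [0.5096, 0.1816, 0.2432]
tool_rot: [0.0, 0.71, 0.705, 0.001]
wrist_force: [-0.1, -0.2, -0.6]
finger_gap: 0.0071
grip_force: 59.4
```

```bash
python3 look.py held1 top,130,250,110,230 scene,130,250,250,370
python3 - <<'E'
from h import *
o=arm.observe();p=o['position'];print(o['finger_gap'],o['grip_force'])
import pickle;cs=pickle.load(open('cs.pkl','rb'))
for y in(-.055,0,.055):
  for z in(.02,-.035,-.09): print(y,z,(proj(cs['scene'],p+[0,y,z])-[250,130])*3.25)
E
```

```text
[0.5067 0.1818 0.2428] [ 0.     0.708  0.706 -0.   ] 11.2
0.006804341504986032 59.40076231956482
-0.055 0.02 [179.41009368 157.57724582]
-0.055 -0.035 [175.19899649 204.55697763]
-0.055 -0.09 [171.25133644 248.59775888]
0 0.02 [234.66477885 184.29634294]
0 -0.035 [228.53355363 231.45962254]
0 -0.09 [222.79430836 275.60767113]
0.055 0.02 [292.57455279 212.29934158]
0.055 -0.035 [284.3443412  259.61131031]
0.055 -0.09 [276.65211684 303.83062038]
```

View pics/held1.png

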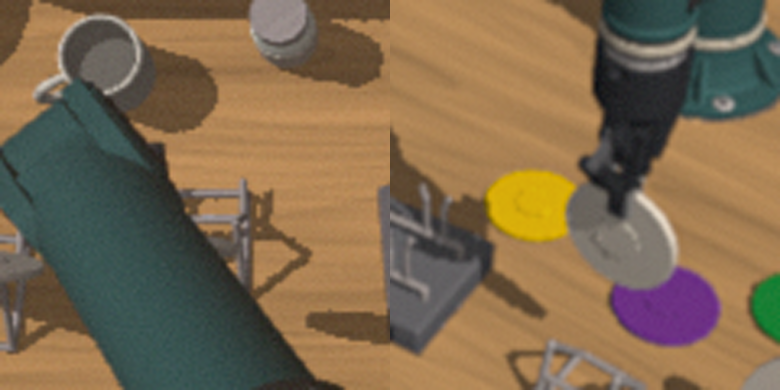

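The small lid is held by its rim and hangs upright, centred at scene crop (232,237), within a few px of the prediction. I'll measure the hang offset by fitting.

```bash
cat > hang.py <<'E'
from h import *
import sys
from scipy.optimize import differential_evolution as DE
r=float(sys.argv[1]);yaw=float(sys.argv[2])  # yaw of the lid normal
c=cam('scene');p=arm.observe()['position']
n=np.array([np.cos(yaw),np.sin(yaw),0]);u=np.array([-n[1],n[0],0])
t=np.linspace(0,2*np.pi,60)
def mask(du,dz):
    C=p+du*u+[0,0,dz]
    q=np.array([proj(c,C+r*(np.cos(k)*u+np.sin(k)*np.array([0,0,1]))+s*n) for k in t for s in(-.004,.004)],np.float32)
    m=np.zeros((384,512),np.uint8);cv2.fillConvexPoly(m,np.round(cv2.convexHull(q)*16).astype(np.int32),255,cv2.LINE_AA,4);return m/255.
h=cv2.cvtColor(c['pixels'],cv2.COLOR_BGR2HSV)
b=cv2.morphologyEx(((h[...,1]<75)&(h[...,2]>100)).astype(np.uint8),cv2.MORPH_OPEN,np.ones((3,3)))
q=proj(c,p-[0,0,r-.02]);R=int(r*620)
w=np.zeros((384,512));cv2.circle(w,tuple(int(v) for v in q),R,1,-1)
for k in range(-3,4):  # ignore the finger
    pass
b=b*w
s=DE(lambda v:np.abs(mask(*v)-b)[w>0].sum(),[(-.03,.03),(-r-.02,-r+.05)],seed=1,maxiter=40)
print(p,s.x,s.fun,b.sum(),mask(*s.x).sum())
E
python3 hang.py .055 0
```

```text
[0.50615774 0.18200051 0.24290045] [-6.89795896e-06 -3.86092280e-02] 203.6627450980392 740.0 938.486274509804
```

Request:
move_arm(
  offset=[
    [0,0,-0.3],
    [0,0,-0.3],
    [0,0,-0.3],
    [0,0,-0.3],
    [0,0,-0.3],
    [0,0,-0.3],
    [0,0,0],
    [0,0,0],
    [0,0,0],
  ],
  twist=[
    [0,0,10.5],
    [0,0,10.5],
    [0,0,10.5],
    [0,0,10.5],
    [0,0,10.5],
    [0,0,10.5],
    [0,0,10.5],
    [0,0,10.5],
    [0,0,0.5],
  ],
  fingers=[0,0,0,0,0,0,0,0,0],
)

```text
time: 12.38
position: [0.5061, 0.1826, 0.2884]
tool_rot: [0.001, 0.999, 0.048, -0.0]
wrist_force: [-0.3, 0.9, -2.1]
finger_gap: 0.0074
grip_force: 59.4
```

Request:
move_arm(
  offset=[
    [0,0.6,0],
    [0,1,0],
    [0,1,0],
    [0,1,0],
    [0,1,0],
    [0,1,0],
    [0,1,0],
    [0,1,0],
    [0,1,0],
    [0,1,0],
    [0,1,0],
    [0,1,0],
  ],
  twist=[
    [0,0,0],
    [0,0,0],
    [0,0,0],
    [0,0,0],
    [0,0,0],
    [0,0,0],
    [0,0,0],
    [0,0,0],
    [0,0,0],
    [0,0,0],
    [0,0,0],
    [0,0,0],
  ],
  fingers=[0,0,0,0,0,0,0,0,0,0,0,0],
)

```text
time: 13.88
position: [0.5337, -0.1085, 0.2884]
tool_rot: [0.0, 0.999, 0.047, -0.0]
wrist_force: [0.3, -0.4, -1.3]
finger_gap: 0.0072
grip_force: 59.4
```

Request:
move_arm(
  offset=[
    [-0.1,1,0],
    [-0.1,1,0],
    [0,0.6,0],
    [0,0.4,0],
    [0,0,0],
    [0,0,0],
  ],
  twist=[
    [0,0,0],
    [0,0,0],
    [0,0,0],
    [0,0,0],
    [0,0,0],
    [0,0,0],
  ],
  fingers=[0,0,0,0,0,0],
)

```text
time: 14.62
position: [0.5366, -0.1804, 0.2885]
tool_rot: [-0.0, 0.999, 0.047, -0.0]
wrist_force: [-1.2, 0.1, -0.6]
finger_gap: 0.0066
grip_force: 59.4
```

```bash
python3 look.py over1 top,150,260,220,360 scene,100,230,170,300; python3 -c "
from h import *
for t in ('slot_right','slot_left','slot_mid','saucer'):
  for n in ('scene','top'): print(t,n,[(np.round(r['location'],1),round(r['conf'],2)) for r in arm.tip_of(t,n)[:2]])"
```

```text
[ 0.5367 -0.1804  0.2885] [-0.     0.999  0.047 -0.   ] 14.725
slot_right scene []
slot_right top [(array([299. , 201.6]), 0.76)]
slot_left scene [(array([259.2, 208.5]), 0.95)]
slot_left top [(array([244.2, 208.9]), 0.9)]
slot_mid scene [(array([238.7, 201. ]), 0.97)]
slot_mid top [(array([269.5, 204.8]), 0.65)]
saucer scene [(array([241.1, 189. ]), 0.59), (array([179. , 248.5]), 0.33)]
saucer top []
```

View pics/over1.png

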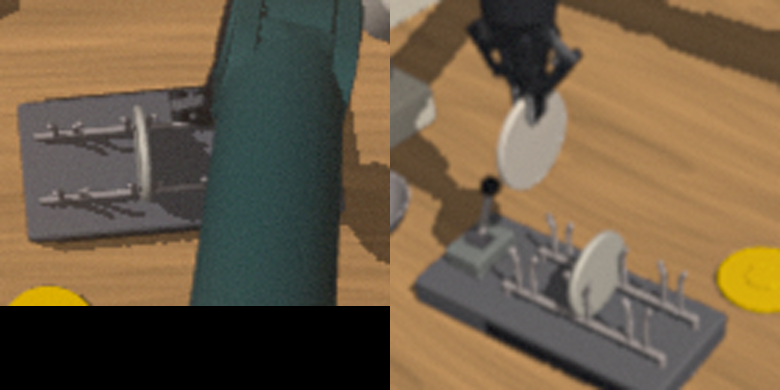

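Run:
```python
from h import *;import pickle
from scipy.optimize import least_squares
np.set_printoptions(precision=4,suppress=True)
cs=pickle.load(open('cs.pkl','rb'));c=cs['scene']
# near = +x side
obs=[((.034,-.0905),(211,183.3)),((.034,-.0595),(216.7,186.7)),((-.034,-.0905),(223.3,172.7)),((-.034,-.0595),(229,176)),
((.034,.0595),(249.3,201)),((.034,.0905),(256,204.3)),((-.034,.0595),(261,188.3)),((-.034,.0905),(267.3,191.7))]
def P(v,l,z): 
    a=v[2];return np.array([v[0]+np.cos(a)*l[0]-np.sin(a)*l[1],v[1]+np.sin(a)*l[0]+np.cos(a)*l[1],z])
f=lambda v:np.concatenate([proj(c,P(v,l,.115))-q for l,q in obs])
s=least_squares(f,[.529,-.11,.09]);print(s.x,s.fun.reshape(-1,2))
for l in(-.075,0,.075): print(P(s.x,(0,l),.058),proj(cs['top'],P(s.x,(0,l),.058)))
# ball
print(tri(cs['scene'],(203.3,162),cs['top'],(60+600/2.2,150+128/2.2)), proj(c,P(s.x,(-.0336,-.165),.1234)))
```

```text
[ 0.5299 -0.1038  0.1007] [[-0.6302  0.4514]
 [ 1.203   0.4283]
 [-0.6505 -0.3216]
 [ 1.0704 -0.4522]
 [-1.0847 -0.2836]
 [ 0.4963  0.1286]
 [-1.1123 -0.0172]
 [ 0.7216  0.0568]]
[ 0.5374 -0.1785  0.058 ] [294.0708 203.5886]
[ 0.5299 -0.1038  0.058 ] [268.6569 205.9604]
[ 0.5223 -0.0292  0.058 ] [243.195  208.3367]
(array([ 0.5149, -0.2788,  0.1263]), np.float64(0.0017728428150921075)) [205.0474 163.1739]
```

```bash
cat > tines.py <<'E'
from h import *;import pickle
from scipy.optimize import differential_evolution as DE
np.set_printoptions(precision=4,suppress=True)
cs=pickle.load(open('cs.pkl','rb'))
im={n:cv2.GaussianBlur(cv2.cvtColor(c['pixels'],cv2.COLOR_BGR2GRAY).astype(np.float32),(3,3),0) for n,c in cs.items()}
bg={n:cv2.blur(cv2.cvtColor(c['pixels'],cv2.COLOR_BGR2GRAY).astype(np.float32),(9,9)) for n,c in cs.items()}
def pts(v,slots=(-.075,.075)):
    L=[]
    for s in slots:
        for x in(.034,-.034):
            for g in(-1,1):
                for k in np.linspace(.2,1,12): L.append((x,s+g*(10.5+5*max(0,(k-.3)/.7))*1e-3,.058+.059*k))
    L=np.array(L);a=v[2];R=np.array([[np.cos(a),-np.sin(a)],[np.sin(a),np.cos(a)]])
    return np.c_[L[:,:2]@R.T+v[:2],L[:,2]]
def sc(v,n):
    q=np.array([proj(cs[n],p) for p in pts(v)],np.float32)
    m=lambda I:cv2.remap(I,q[None,:,0].copy(),q[None,:,1].copy(),1)[0]
    return float((m(im[n])-m(bg[n])).mean())
B=[(.515,.545),(-.125,-.09),(.06,.13)]
for ns in(['scene'],['top'],['scene','top']):
    s=DE(lambda v:-sum(sc(v,n) for n in ns),B,seed=2,maxiter=60);print(ns,s.x,-s.fun)
E
python3 tines.py
```

```text
['scene'] [ 0.5245 -0.1075  0.0865] 5.687778472900391
['top'] [ 0.5256 -0.1192  0.0978] 21.814504623413086
['scene', 'top'] [ 0.5257 -0.1196  0.0966] 17.397178173065186
```

Run:
```python
from h import *;import pickle
cs=pickle.load(open('cs.pkl','rb'))
P=[]
a=cv2.resize(cs['top']['pixels'][170:242,222:348],None,fx=6,fy=6,interpolation=cv2.INTER_CUBIC)[:300]
b=cv2.resize(cs['scene']['pixels'][155:218,195:285],None,fx=6,fy=6,interpolation=cv2.INTER_CUBIC)[:300]
b=cv2.copyMakeBorder(b,0,0,0,a.shape[1]-b.shape[1],0)
m=np.vstack([a,b[:300]]);
for x in range(0,756,60): cv2.line(m,(x,0),(x,4),(0,0,255),1);cv2.line(m,(x,300),(x,304),(0,0,255),1)
cv2.imwrite('pics/tz.png',m)
```

```text
(no output)
```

View pics/tz.png

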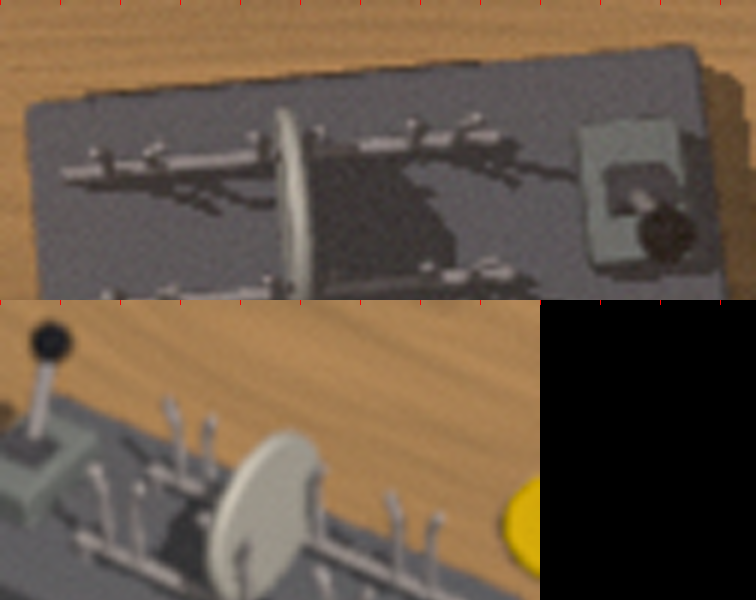

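Run:
```python
from h import *;import pickle
from scipy.optimize import least_squares
np.set_printoptions(precision=4,suppress=True)
cs=pickle.load(open('cs.pkl','rb'))
def tl(c,r,x,y):return ('top',(x,y),(c,r))
T=[(-1,1,1,(237.8,195.3)),(1,1,-1,None)]
O=[]
for s,side,cols,row in((.075,1,(237.8,247.8),195.2),(0,1,(264.2,275),192.2),(-.075,1,(290.3,301.2),190.3),(.075,-1,(240,250),219),(-.075,-1,(293.2,303.7),214.6)):
    O.append(('top',side,s,1,(cols[0],row)));O.append(('top',side,s,-1,(cols[1],row)))
for side,s,g,q in((-1,-.075,-1,(223,172.2)),(-1,-.075,1,(229.7,174.7)),(1,-.075,-1,(211.2,183)),(1,-.075,1,(218,186.2)),(-1,.075,-1,(260.3,187.5)),(-1,.075,1,(267.5,191.2)),(1,.075,-1,(248.7,200))):
    O.append(('scene',side,s,g,q))
def f(v,ns=('top','scene')):
    r=[];a=v[2]
    for n,side,s,g,q in O:
        if n not in ns: continue
        lx,ly=side*.034,s+g*v[3]
        P=[v[0]+np.cos(a)*lx-np.sin(a)*ly,v[1]+np.sin(a)*lx+np.cos(a)*ly,.114]
        r+=list(proj(cs[n],P)-q)
    return np.array(r)
for ns in(('top',),('scene',),('top','scene')):
    s=least_squares(f,[.53,-.108,.09,.0155],args=(ns,));v=s.x;print(ns,v,np.abs(s.fun).mean())
    for l in(-.075,.075): print(v[0]-np.sin(v[2])*l,v[1]+np.cos(v[2])*l)
```

```text
('top',) [ 0.5261 -0.1067  0.0917  0.0147] 0.3426325484557367
0.5329454826136657 -0.1813643838526114
0.5192157897592609 -0.03199405368586204
('scene',) [ 0.5262 -0.1065  0.1002  0.0141] 0.16913080909402822
0.5336756248487924 -0.18113755877717563
0.5186768820060603 -0.03188931686747143
('top', 'scene') [ 0.5261 -0.1067  0.0941  0.0145] 0.2830634654132554
0.5331529499576342 -0.18131927788668772
0.5190633045838526 -0.03198247099287112
```

Request:
move_arm(
  offset=[
    [-0.14,0.03,0.5],
    [0,0,0.8],
    [0,0,0.8],
    [0,0,0.7],
    [0,0,0.6],
    [0,0,0.5],
    [0,0,0.4],
    [0,0,0.4],
    [0,0,0.4],
    [0,0,0.3],
    [0,0,0.2],
    [0,0,0],
  ],
  twist=[
    [0,0,0],
    [0,0,0],
    [0,0,0],
    [0,0,0],
    [0,0,0],
    [0,0,0],
    [0,0,0],
    [0,0,0],
    [0,0,0],
    [0,0,0],
    [0,0,0],
    [0,0,0],
  ],
  fingers=[0,0,0,0,0,0,0,0,0,0,0,0],
)

```text
time: 16.62
position: [0.533, -0.1826, 0.1482]
tool_rot: [-0.0, 0.999, 0.046, -0.0]
wrist_force: [-0.0, -0.5, -0.5]
finger_gap: 0.0066
grip_force: 59.4
```

Request:
move_arm(
  offset=[
    [0,0,0.1],
    [0,0,0],
  ],
  twist=[
    [0,0,0],
    [0,0,0],
  ],
  fingers=[0,0],
)

```text
time: 16.88
position: [0.5332, -0.1826, 0.1461]
tool_rot: [0.0, 0.999, 0.046, 0.0]
wrist_force: [-0.1, 0.2, -0.6]
finger_gap: 0.0067
grip_force: 59.4
```

No contact yet. I'll step down until the force shows.

Request:
move_arm(
  offset=[
    [0,0,0.06],
    [0,0,0.06],
    [0,0,0],
  ],
  twist=[
    [0,0,0],
    [0,0,0],
    [0,0,0],
  ],
  fingers=[0,0,0],
)

```text
time: 17.25
position: [0.5331, -0.1826, 0.1429]
tool_rot: [-0.0, 0.999, 0.046, -0.0]
wrist_force: [0.1, -0.2, -0.4]
finger_gap: 0.0069
grip_force: 59.4
```

Request:
move_arm(
  offset=[
    [0,0,0.06],
    [0,0,0],
  ],
  twist=[
    [0,0,0],
    [0,0,0],
  ],
  fingers=[0,0],
)

```text
time: 17.5
position: [0.534, -0.1827, 0.1419]
tool_rot: [0.0, 0.999, 0.046, 0.001]
wrist_force: [0.8, -0.3, 0.8]
finger_gap: 0.0069
grip_force: 59.8
```

Request:
move_arm(
  offset=[
    [0,0,0.06],
    [0,0,0],
  ],
  twist=[
    [0,0,0],
    [0,0,0],
  ],
  fingers=[0,0],
)

```text
time: 17.75
position: [0.5353, -0.1827, 0.1408]
tool_rot: [0.0, 0.999, 0.046, 0.002]
wrist_force: [2.9, -0.1, 3.6]
finger_gap: 0.0066
grip_force: 59.9
```

Request:
move_arm(
  offset=[
    [0,0,0.06],
    [0,0,0],
  ],
  twist=[
    [0,0,0],
    [0,0,0],
  ],
  fingers=[0,0],
)

```text
time: 18.0
position: [0.5356, -0.1828, 0.1405]
tool_rot: [0.0, 0.999, 0.046, 0.002]
wrist_force: [3.0, 1.8, 10.5]
finger_gap: 0.0071
grip_force: 61.4
```

Contact at 0.1405, which is the expected seated height. Releasing.

Request:
move_arm(
  offset=[
    [0,0,-0.04],
    [0,0,0],
    [0,0,0],
    [0,0,0],
    [0,0,0],
  ],
  twist=[
    [0,0,0],
    [0,0,0],
    [0,0,0],
    [0,0,0],
    [0,0,0],
  ],
  fingers=[5,15,25,35,35],
)

```text
time: 18.62
position: [0.5325, -0.1826, 0.1391]
tool_rot: [-0.0, 0.999, 0.046, -0.001]
wrist_force: [0.5, -0.8, -0.4]
finger_gap: 0.0301
grip_force: 0.0
```

Request:
move_arm(
  offset=[
    [0,0,-0.3],
    [0,0,-0.6],
    [0,0,-0.8],
    [0,0,-1],
    [0,0,-1],
    [0,0,-1],
    [0,0,-1],
    [0,0,0],
  ],
  twist=[
    [0,0,0],
    [0,0,0],
    [0,0,0],
    [0,0,0],
    [0,0,0],
    [0,0,0],
    [0,0,0],
    [0,0,0],
  ],
  fingers=[35,35,35,40,50,50,50,50],
)

```text
time: 19.62
position: [0.5347, -0.1831, 0.2852]
tool_rot: [0.001, 0.999, 0.046, 0.003]
wrist_force: [-0.1, -0.1, -1.4]
finger_gap: 0.0426
grip_force: 0.0
```

Request:
move_arm(
  offset=[
    [0,-0.5,0],
    [0,-1,0],
    [0,-1,0],
    [0,-1,0],
    [0,-1,0],
    [0,-1,0],
    [0,-1,0],
    [0,-1,0],
    [0,-1,0],
    [0,-1,0],
    [0,-1,0],
    [0,-1,0],
  ],
  twist=[
    [0,0,0],
    [0,0,0],
    [0,0,0],
    [0,0,0],
    [0,0,0],
    [0,0,0],
    [0,0,0],
    [0,0,0],
    [0,0,0],
    [0,0,0],
    [0,0,0],
    [0,0,0],
  ],
  fingers=[50,50,50,50,50,50,50,50,50,50,50,50],
)

```text
time: 21.12
position: [0.505, 0.1051, 0.2809]
tool_rot: [0.0, 0.999, 0.047, -0.001]
wrist_force: [0.2, -0.3, -0.6]
finger_gap: 0.0427
grip_force: 0.0
```

Request:
move_arm(
  offset=[
    [-0.35,-1,0],
    [0,-1,0],
    [0,-1,0],
    [0,-1,0],
    [0,-1,0],
    [0,-1,0],
    [0,-1,0],
    [0,-1,0],
    [0,-1,0],
    [0,-1,0],
    [0,-1,0],
    [0,-0.6,0],
  ],
  twist=[
    [0,0,0],
    [0,0,0],
    [0,0,0],
    [0,0,0],
    [0,0,0],
    [0,0,0],
    [0,0,0],
    [0,0,0],
    [0,0,0],
    [0,0,0],
    [0,0,0],
    [0,0,0],
  ],
  fingers=[50,50,50,50,50,50,50,50,50,50,50,50],
)

```text
time: 22.62
position: [0.4699, 0.3934, 0.2814]
tool_rot: [0.0, 0.999, 0.047, -0.001]
wrist_force: [0.7, -0.3, 0.3]
finger_gap: 0.0428
grip_force: 0.0
```

Request:
move_arm(
  offset=[
    [0,0,0],
    [0,0,0],
    [0,0,0],
    [0,0,0.5],
    [0,0,0.5],
    [0,0,0.5],
    [0,0,0.5],
    [0,0,0.5],
    [0,0,0],
    [0,0,0],
    [0,0,0],
  ],
  twist=[
    [0,0,-10.2],
    [0,0,-10.2],
    [0,0,-10.2],
    [0,0,-10.2],
    [0,0,-10.1],
    [0,0,-10.1],
    [0,0,-10.1],
    [0,0,-10.1],
    [-7.5,0,0],
    [-7.5,0,0],
    [0,0,0],
  ],
  fingers=[50,50,50,50,50,50,50,50,50,50,50],
)

```text
time: 24.0
position: [0.468, 0.3924, 0.2192]
tool_rot: [0.095, 0.72, 0.681, 0.088]
wrist_force: [-0.2, 0.3, 0.6]
finger_gap: 0.0426
grip_force: 0.0
```

```bash
cat > to.py <<'E'
from h import *;import sys
from scipy.spatial.transform import Rotation as R
np.set_printoptions(precision=3,suppress=True)
o=arm.observe();w,x,y,z=o['tool_rot'];r=R.from_quat([x,y,z,w]).as_matrix();p=o['position']
t=np.array([float(v) for v in sys.argv[1:4]]);print(p,o['time'],'\n',r.T,'\nunits',r.T@(t-p)/.025)
E
python3 to.py .494 .389 .1425
python3 look.py rel1 top,150,250,60,360 scene,110,300,190,420
```

```text
[0.468 0.392 0.219] 24.0 
 [[ 0.056  0.998 -0.002]
 [ 0.965 -0.053  0.257]
 [ 0.257 -0.016 -0.966]] 
units [-0.073  0.223  3.235]
[0.4715 0.3917 0.2197] [0.095 0.722 0.679 0.089] 24.1
```

View pics/rel1.png

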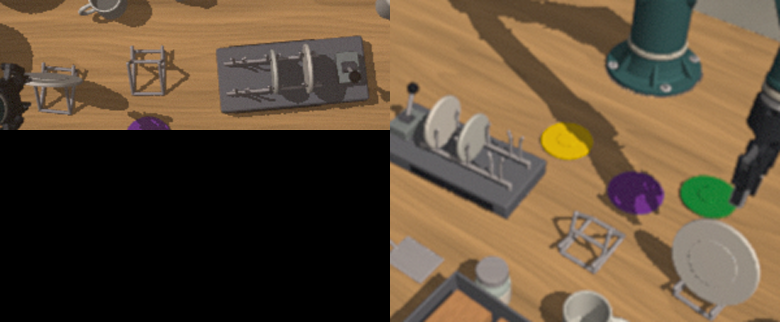

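The small lid stands in the right slot beside the saucer, at crop scene (443,122) / top (308,66). The large lid is unmoved. Going in to grasp it.

Request:
move_arm(
  offset=[
    [-0.05,0.1,0.6],
    [0,0,0.6],
    [0,0,0.5],
    [0,0,0.5],
    [0,0,0.5],
    [0,0,0.4],
    [0,0,0.1],
    [0,0,0],
  ],
  twist=[
    [0,0,0],
    [0,0,0],
    [0,0,0],
    [0,0,0],
    [0,0,0],
    [0,0,0],
    [0,0,0],
    [0,0,0],
  ],
  fingers=[50,50,50,50,50,50,50,50],
)

```text
time: 25.1
position: [0.4941, 0.3891, 0.1429]
tool_rot: [0.095, 0.722, 0.679, 0.089]
wrist_force: [0.5, 1.1, 1.4]
finger_gap: 0.043
grip_force: 0.0
```

Request:
move_arm(
  offset=[
    [0,0,0],
    [0,0,0],
    [0,0,0],
    [0,0,0],
    [0,0,0],
    [0,0,0],
  ],
  twist=[
    [0,0,0],
    [0,0,0],
    [0,0,0],
    [0,0,0],
    [0,0,0],
    [0,0,0],
  ],
  fingers=[30,20,10,5,0,0],
)

```text
time: 25.85
position: [0.4954, 0.3891, 0.1437]
tool_rot: [0.096, 0.722, 0.679, 0.09]
wrist_force: [2.1, -1.1, 4.2]
finger_gap: 0.007
grip_force: 59.5
```

Request:
move_arm(
  offset=[
    [0,0,-0.4],
    [0,0,-0.6],
    [0,0,-0.8],
    [0,0,-0.8],
    [0,0,-0.8],
    [0,0,-0.8],
    [0,0,-0.8],
    [0,0,-0.8],
    [0,0,0],
    [0,0,0],
    [0,0,0],
    [0,0,0],
  ],
  twist=[
    [0,0,0],
    [0,0,0],
    [0,0,0],
    [0,0,0],
    [0,0,0],
    [0,0,0],
    [0,0,0],
    [0,0,0],
    [7.5,0,0],
    [7.5,0,0],
    [0,0,0],
    [0,0,0],
  ],
  fingers=[0,0,0,0,0,0,0,0,0,0,0,0],
)

```text
time: 27.35
position: [0.4557, 0.3912, 0.2829]
tool_rot: [0.0, 0.728, 0.685, 0.0]
wrist_force: [0.2, 0.4, -1.4]
finger_gap: 0.0068
grip_force: 59.3
```

```bash
python3 hang.py .075 -0.06; python3 to.py .519 -.032 .35; python3 look.py held2 scene,110,300,300,490
```

```text
[0.45510499 0.39144515 0.28299021] [ 0.00152061 -0.05559985] 340.25098039215686 1856.0 2193.694117647059
[0.455 0.391 0.283] 27.4 
 [[ 0.059  0.998 -0.001]
 [ 0.998 -0.059  0.   ]
 [ 0.    -0.001 -1.   ]] 
units [-16.759   3.554  -2.668]
[0.4549 0.3916 0.283 ] [ 0.     0.728  0.686 -0.   ] 27.45
```

View pics/held2.png

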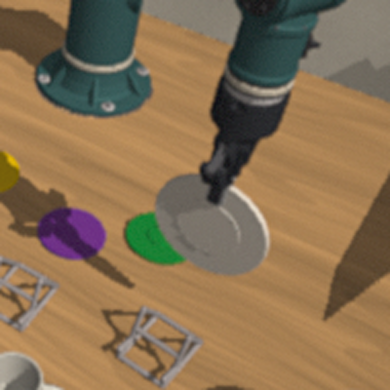

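The large lid is held and hangs 55.6 mm below the TCP. Turning and carrying it to the left slot.

Request:
move_arm(
  offset=[
    [0,0,-0.3],
    [0,0,-0.3],
    [0,0,-0.3],
    [0,0,-0.3],
    [0,0,-0.3],
    [0,0,-0.3],
    [0,0,0],
    [0,0,0],
  ],
  twist=[
    [0,0,10.2],
    [0,0,10.2],
    [0,0,10.2],
    [0,0,10.2],
    [0,0,10.1],
    [0,0,10.1],
    [0,0,10.1],
    [0,0,10.1],
  ],
  fingers=[0,0,0,0,0,0,0,0],
)

```text
time: 28.45
position: [0.4549, 0.3918, 0.3282]
tool_rot: [0.0, 0.999, 0.045, 0.0]
wrist_force: [-0.1, 0.2, -2.5]
finger_gap: 0.0071
grip_force: 59.2
```

Request:
move_arm(
  offset=[
    [0.1,0.5,0],
    [0.1,0.8,0],
    [0.1,1,0],
    [0.1,1,0],
    [0.1,1,0],
    [0.1,1,0],
    [0.1,1,0],
    [0.1,1,0],
    [0.1,1,0],
    [0,1,0],
    [0,1,0],
    [0,1,0],
  ],
  twist=[
    [0,0,0],
    [0,0,0],
    [0,0,0],
    [0,0,0],
    [0,0,0],
    [0,0,0],
    [0,0,0],
    [0,0,0],
    [0,0,0],
    [0,0,0],
    [0,0,0],
    [0,0,0],
  ],
  fingers=[0,0,0,0,0,0,0,0,0,0,0,0],
)

```text
time: 29.95
position: [0.5046, 0.1092, 0.328]
tool_rot: [0.0, 0.999, 0.046, -0.0]
wrist_force: [0.5, 0.1, -1.5]
finger_gap: 0.007
grip_force: 59.3
```

Request:
move_arm(
  offset=[
    [0,1,0],
    [0,1,0],
    [0,1,0],
    [0,1,0],
    [0,1,0],
    [0,0.5,0],
    [0,0.3,0],
    [0,0,0],
    [0,0,0],
  ],
  twist=[
    [0,0,0],
    [0,0,0],
    [0,0,0],
    [0,0,0],
    [0,0,0],
    [0,0,0],
    [0,0,0],
    [0,0,0],
    [0,0,0],
  ],
  fingers=[0,0,0,0,0,0,0,0,0],
)

```text
time: 31.08
position: [0.5185, -0.0313, 0.328]
tool_rot: [-0.0, 0.999, 0.047, -0.0]
wrist_force: [-0.1, -0.3, -1.7]
finger_gap: 0.0074
grip_force: 59.3
```

```bash
python3 to.py .5175 -.032 .1806
```

```text
[ 0.518 -0.031  0.328] 31.075 
 [[ 0.996  0.094 -0.   ]
 [ 0.094 -0.996 -0.001]
 [-0.     0.001 -1.   ]] 
units [-0.042  0.028  5.896]
```

Request:
move_arm(
  offset=[
    [-0.04,0.03,0.5],
    [0,0,0.8],
    [0,0,0.8],
    [0,0,0.7],
    [0,0,0.6],
    [0,0,0.5],
    [0,0,0.4],
    [0,0,0.4],
    [0,0,0.4],
    [0,0,0.3],
    [0,0,0.2],
    [0,0,0],
  ],
  twist=[
    [0,0,0],
    [0,0,0],
    [0,0,0],
    [0,0,0],
    [0,0,0],
    [0,0,0],
    [0,0,0],
    [0,0,0],
    [0,0,0],
    [0,0,0],
    [0,0,0],
    [0,0,0],
  ],
  fingers=[0,0,0,0,0,0,0,0,0,0,0,0],
)

```text
time: 32.58
position: [0.5174, -0.0332, 0.1877]
tool_rot: [-0.0, 0.999, 0.046, -0.0]
wrist_force: [-0.0, -0.2, -1.4]
finger_gap: 0.0075
grip_force: 59.3
```

Request:
move_arm(
  offset=[
    [0,0,0.06],
    [0,0,0.06],
    [0,0,0],
  ],
  twist=[
    [0,0,0],
    [0,0,0],
    [0,0,0],
  ],
  fingers=[0,0,0],
)

```text
time: 32.95
position: [0.5176, -0.0332, 0.185]
tool_rot: [0.0, 0.999, 0.046, 0.0]
wrist_force: [0.9, -0.1, -2.3]
finger_gap: 0.007
grip_force: 59.3
```

Request:
move_arm(
  offset=[
    [0,0,0.06],
    [0,0,0.06],
    [0,0,0],
  ],
  twist=[
    [0,0,0],
    [0,0,0],
    [0,0,0],
  ],
  fingers=[0,0,0],
)

```text
time: 33.33
position: [0.5175, -0.0332, 0.1818]
tool_rot: [-0.0, 0.999, 0.046, -0.0]
wrist_force: [-0.2, 0.4, -2.1]
finger_gap: 0.0074
grip_force: 59.3
```

Request:
move_arm(
  offset=[
    [0,0,0.06],
    [0,0,0.06],
    [0,0,0],
  ],
  twist=[
    [0,0,0],
    [0,0,0],
    [0,0,0],
  ],
  fingers=[0,0,0],
)

```text
time: 33.7
position: [0.5191, -0.0332, 0.1809]
tool_rot: [0.0, 0.999, 0.046, 0.001]
wrist_force: [-0.7, 0.2, 10.9]
finger_gap: 0.0069
grip_force: 61.6
```

Request:
move_arm(
  offset=[
    [0,0,0.06],
    [0,0,0],
  ],
  twist=[
    [0,0,0],
    [0,0,0],
  ],
  fingers=[0,0],
)

```text
time: 33.95
position: [0.5205, -0.0331, 0.1803]
tool_rot: [0.0, 0.999, 0.046, 0.003]
wrist_force: [0.4, 0.6, 14.4]
finger_gap: 0.0069
grip_force: 62.5
```

Seated at 0.1803, against an expected 0.1806. Releasing.

Request:
move_arm(
  offset=[
    [0,0,-0.06],
    [0,0,0],
    [0,0,0],
    [0,0,0],
    [0,0,0],
  ],
  twist=[
    [0,0,0],
    [0,0,0],
    [0,0,0],
    [0,0,0],
    [0,0,0],
  ],
  fingers=[5,15,25,35,35],
)

```text
time: 34.58
position: [0.5174, -0.0332, 0.1787]
tool_rot: [-0.0, 0.999, 0.046, -0.0]
wrist_force: [0.8, -0.4, -0.3]
finger_gap: 0.0298
grip_force: 0.0
```

Request:
move_arm(
  offset=[
    [0,0,-0.3],
    [0,0,-0.6],
    [0,0,-0.8],
    [0,0,-1],
    [0,0,-1],
    [0,0,-1],
    [0,0,0],
    [0,0,0],
    [0,0,0],
  ],
  twist=[
    [0,0,0],
    [0,0,0],
    [0,0,0],
    [0,0,0],
    [0,0,0],
    [0,0,0],
    [0,0,0],
    [0,0,0],
    [0,0,0],
  ],
  fingers=[35,35,35,30,20,10,0,0,0],
)

```text
time: 35.7
position: [0.5168, -0.0332, 0.2956]
tool_rot: [-0.0, 0.999, 0.046, -0.001]
wrist_force: [-0.3, 0.7, 0.0]
finger_gap: 0.0002
grip_force: 0.0
```

```bash
python3 - <<'E'
from h import *
np.set_printoptions(precision=4,suppress=True)
s=cam('scene');t=cam('top');print(arm.observe()['position'])
for k in('switch_tip','large_lid','small_lid'):
  for n in('scene','top'): print(k,n,[(np.round(r['location'],1),round(r['conf'],2)) for r in arm.tip_of(k,n)[:4]],[(np.round(r['extent'],1),round(r['conf'],2)) for r in arm.look_for(k,n)[:4]])
for k,P in(('large',(.519,-.032,.125)),('small',(.533,-.1813,.102)),('ball',(.515,-.2785,.125))): print(k,proj(s,P),proj(t,P))
E
python3 to.py .46 -.275 .26
```

```text
[ 0.5171 -0.0332  0.2956]
switch_tip scene [(array([199.9, 161.9]), 0.49), (array([256.9, 208.7]), 0.24)] [(array([201.6, 166.5,   5. ,  17.4]), 0.42), (array([232.2, 201.8, 102.6,  79.8]), 0.18)]
switch_tip top [(array([331.6, 208.9]), 0.63)] [(array([332.7, 205.9,   9.2,  14.9]), 0.57), (array([269. , 207.8,   8.3,  21.7]), 0.28)]
large_lid scene [(array([256.6, 187.6]), 0.96)] []
large_lid top [(array([297.2, 203.5]), 0.17)] [(array([333.9, 206.6,   8.1,   8.3]), 0.6)]
small_lid scene [(array([376.9, 225.9]), 0.91), (array([220.4, 178.9]), 0.72), (array([293.1, 192.4]), 0.69), (array([334.4, 224. ]), 0.63)] [(array([293.8, 195.8,  30.6,  24.3]), 0.9), (array([336. , 225.3,  35.7,  23.8]), 0.79), (array([220.5, 181.9,  14.6,  31.9]), 0.63), (array([378.9, 227.9,  38.9,  26.5]), 0.57)]
small_lid top [(array([133.1, 283.8]), 0.78), (array([175.9, 257.3]), 0.62), (array([295. , 201.7]), 0.48), (array([104.5, 207.6]), 0.3)] [(array([134.4, 284.8,  36.9,  37. ]), 0.97), (array([175.8, 259.9,  40.4,  35.1]), 0.71), (array([304.5, 206.6,  70. ,  58.3]), 0.48)]
large [258.1594 192.9582] [244.0021 206.3827]
small [220.8762 181.4796] [296.5861 202.952 ]
ball [203.1176 162.3031] [332.2937 208.4003]
[ 0.518 -0.033  0.297] 36.4 
 [[ 0.996  0.092  0.   ]
 [ 0.092 -0.996 -0.   ]
 [ 0.     0.    -1.   ]] 
units [-3.187  9.418  1.46 ]
```

Both lids project within a few px of their seated positions. Now the switch: I'll go to its near side with closed fingers.

Request:
move_arm(
  offset=[
    [-0.3,0.8,0],
    [-0.3,1,0],
    [-0.3,1,0],
    [-0.3,1,0],
    [-0.3,1,0],
    [-0.3,1,0],
    [-0.3,1,0],
    [-0.3,1,0],
    [-0.3,1,0],
    [-0.1,1,0],
    [0,0,0],
  ],
  twist=[
    [0,0,0],
    [0,0,0],
    [0,0,0],
    [0,0,0],
    [0,0,0],
    [0,0,0],
    [0,0,0],
    [0,0,0],
    [0,0,0],
    [0,0,0],
    [0,0,0],
  ],
  fingers=[0,0,0,0,0,0,0,0,0,0,0],
)

```text
time: 37.78
position: [0.4701, -0.2858, 0.2966]
tool_rot: [0.001, 0.999, 0.044, 0.0]
wrist_force: [-0.9, -0.7, -0.1]
finger_gap: -0.0
grip_force: 0.0
```

Request:
move_arm(
  offset=[
    [0,0,0.6],
    [0,0,0.8],
    [0,0,0.8],
    [0,0,0.8],
    [0,0,0.8],
    [0,0,0.8],
    [0,0,0.8],
    [0,0,0.8],
    [0,0,0.6],
    [0,0,0.4],
    [0,0,0],
    [0,0,0],
  ],
  twist=[
    [0,0,0],
    [0,0,0],
    [0,0,0],
    [0,0,0],
    [0,0,0],
    [0,0,0],
    [0,0,0],
    [0,0,0],
    [0,0,0],
    [0,0,0],
    [0,0,0],
    [0,0,0],
  ],
  fingers=[0,0,0,0,0,0,0,0,0,0,0,0],
)

```text
time: 39.28
position: [0.4709, -0.2838, 0.1169]
tool_rot: [0.0, 0.999, 0.046, 0.0]
wrist_force: [-0.3, -0.2, -1.1]
finger_gap: 0.0002
grip_force: 0.0
```

```bash
python3 to.py .5146 -.279 .115
```

```text
[ 0.471 -0.284  0.117] 39.275 
 [[ 0.996  0.092  0.001]
 [ 0.092 -0.996  0.001]
 [ 0.001 -0.    -1.   ]] 
units [ 1.756 -0.029  0.078]
```

Request:
move_arm(
  offset=[
    [0.3,0,0],
    [0.3,0,0],
    [0.4,0,0],
    [0.4,0,0],
    [0.4,0,0],
    [0.4,0,0],
    [0.4,0,0],
    [0.4,0,0],
    [0.2,0,0],
    [0.1,0,0],
    [0,0,0],
  ],
  twist=[
    [0,0,0],
    [0,0,0],
    [0,0,0],
    [0,0,0],
    [0,0,0],
    [0,0,0],
    [0,0,0],
    [0,0,0],
    [0,0,0],
    [0,0,0],
    [0,0,0],
  ],
  fingers=[0,0,0,0,0,0,0,0,0,0,0],
)

```text
time: 40.65
position: [0.5528, -0.276, 0.1165]
tool_rot: [0.0, 0.999, 0.046, 0.0]
wrist_force: [-0.2, 0.1, 0.8]
finger_gap: 0.0001
grip_force: 0.1
```

Request:
move_arm(
  offset=[
    [0.1,0,0],
    [0.1,0,0],
    [0,0,0],
  ],
  twist=[
    [0,0,0],
    [0,0,0],
    [0,0,0],
  ],
  fingers=[0,0,0],
)

```text
time: 41.02
position: [0.5549, -0.2759, 0.1162]
tool_rot: [-0.001, 0.999, 0.046, -0.003]
wrist_force: [-5.0, -0.5, 2.6]
finger_gap: -0.0
grip_force: 3.0
```

Request:
move_arm(
  offset=[
    [0.1,0,0],
    [0.1,0,0],
    [0,0,0],
  ],
  twist=[
    [0,0,0],
    [0,0,0],
    [0,0,0],
  ],
  fingers=[0,0,0],
)

```text
time: 41.4
position: [0.5552, -0.2758, 0.116]
tool_rot: [-0.001, 0.999, 0.045, -0.007]
wrist_force: [-12.1, 0.5, 8.0]
finger_gap: -0.0
grip_force: 7.0
```

Request:
move_arm(
  offset=[
    [-0.5,0,0],
    [-0.8,0,0],
    [-0.8,0,0],
    [-0.4,0,-0.5],
    [0,0,-1],
    [0,0,-1],
    [0,0,-1],
    [0,0,-1],
    [0,0,-1],
    [0,0,-1],
    [-1,0,0],
    [-1,0,0],
  ],
  twist=[
    [0,0,0],
    [0,0,0],
    [0,0,0],
    [0,0,0],
    [0,0,0],
    [0,0,0],
    [0,0,0],
    [0,0,0],
    [0,0,0],
    [0,0,0],
    [0,0,0],
    [0,0,0],
  ],
  fingers=[0,0,0,0,0,0,0,0,0,0,0,0],
)

```text
time: 42.9
position: [0.4509, -0.2856, 0.2805]
tool_rot: [0.001, 0.999, 0.047, 0.002]
wrist_force: [-0.6, 0.1, 0.4]
finger_gap: 0.0003
grip_force: 0.0
```

```bash
python3 look.py fin top,160,250,215,355 scene,130,240,180,290;python3 -c "
from h import *;import pickle
cs=pickle.load(open('cs.pkl','rb'))
c=cs['scene'];ex=np.array([np.cos(.094),np.sin(.094),0]);piv=np.array([.515,-.279,.062])+.0336*ex
for a in(.3,.38,.5): print(a,(proj(c,piv+.07*(np.sin(a)*ex+[0,0,np.cos(a)]))-[180,130])*3.545+[390,0])"
```

```text
[ 0.4479 -0.2861  0.2799] [ 0.     0.999  0.045 -0.   ] 43.0
0.3 [435.24575567 141.59349115]
0.38 [431.9036988  146.12862242]
0.5 [427.19549016 153.39085893]
```

View pics/fin.png

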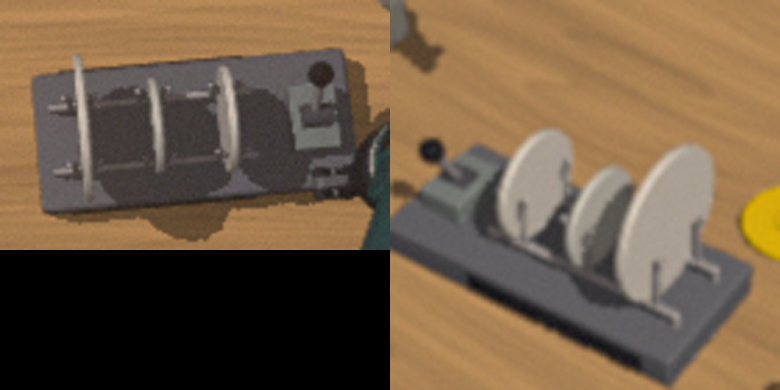

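Both lids stand in their slots (scene crop (537,185) and (667,225)) with the saucer between them. The lever ball is at about (431,151), which matches 0.5 rad to the far side within about 4 px, and the force stall confirms it reached its stop. Handing in.

```bash
python3 -c "
from rig import arm
print(arm.close_job())"
```

```text
the job is handed in; nothing more can be done
None
```

Both lids are standing in their slots, the large one left and the small one right. The switch lever is thrown over to its far stop, the saucer still stands in the middle slot, and the job is handed in at about 43 s; the judge returned no verdict.

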